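# Re-hang the lift-off cupboard door at the refill station

## Robot

A 7-joint arm with a two-finger parallel gripper is mounted at the origin on the work surface. World frame = base frame: x ahead of the robot, y to its left, z up, the work surface at z = 0. Lengths are in m, angles in rad, forces in N, time in s.
With the tool pointing down it reaches from about 0.4 to 0.85 m from the base axis. Payload 4.5 kg.
Tool frame: the origin (TCP) lies midway between the tips of the shut fingers; the grasp point (between the pads) lies 19 mm behind it; z points along the fingers, y is the line along which they close (so a half turn about z gives the same grasp; the last joint's range is limited). The gripper opens to 85 mm and grips with 20 to 120 N. Pads are 22 mm wide; open, the fingers measure 114 mm over their backs; the gripper's body (76 mm by 85 mm) begins 54 mm behind the grasp point. The pads swing forward as they close: fully open they stand 13 mm farther back than shut.
Start: joints at [1.181, 0.689, -0.195, 1.565, 0.157, 0.902, -0.215], TCP at [0.257, -0.57, 0.231] pointing down, gripper open.
Joint ranges: [-3.01, 3.01], [-0.46, 2.08], [-1.47, 1.51], [0.13, 2.56], [-1, 4.14], [0.04, 2.09], [-2.66, 2.66]. Speed limits (rad/s): [2.57, 2.57, 3.14, 3.14, 3.14, 3.14, 3.14].

## Interface

Orientations are given as a unit quaternion [x, y, z, w].
In Python, from workcell import manip, optics gives the robot as it stands.
- The arm moves only by the tool jog_arm, never from a script. Its argument "steps" is text: rows parted by semicolons, each of 7 numbers parted by spaces: the shift along the tool's x, y, z in units of 30 mm (1.0 is 30 mm), then the turn, a rotation vector about the tool's x, y, z in units of 6 degrees (1.0 is 6 degrees), then the closure, from 0 (fully open) to 1 (shut). In form: tx ty tz ax ay az gripper; .... A call has 1 to 20 rows; each row shifts and turns the commanded pose from where the row before left it, along the tool's axes as they then stand; what a row does not reach is not made up. A row lasts 1/12 s, in which the tool goes at most 41.7 mm and 7.16 degrees, less where a joint would pass 70% of its speed; a pose out of reach is approached as far as the arm can. A call is refused whole if a number of a shift passes 1 or a number of a turn 1, either way. A call with a gripper value outside its range is refused whole. The fingers move at their own pace and stop on an object; "grip_force" is the grip in N (left out, the last holds). Time passes only in rows, so rows that do not move let the fingers close. It gives the time, the measured TCP pose, the force, the opening and the grip force at its end, in the units of the state.
- manip.get_obs(): the state, without advancing time (a new reading comes with each control period).
- optics.camera(name): name is "scene" or "top" or "wrist"; returns a dict with "frame" (384x512x3 uint8, blue, green, red), "depth" (384x512 float32, m along the optical axis (not along the pixel's ray), 0 where there is no reading), "mtx" (3x3 intrinsics, pixels), "pose" (4x4, takes a point from camera to world coordinates); the wrist camera has in their place "hand_eye" (4x4, takes a point from camera to tool coordinates, whose origin is the TCP and whose axes are the flange's). Camera axes: x right, y down, z forward; pixel columns grow to the right and rows downward; lengths in m; the calibration is good to about 2 mm. The wrist camera is an equidistant fisheye: a pixel r from the principal point sees the ray r / f radians off the axis. A picture is of the moment at which its call begins: read the wrist's pose just before it.
- manip.close_job(): hands the job in; it is judged then, once.
The state is a dict: "t": time; "joint_pos": joint angles; "dq": joint speeds; "joint_torque": joint torques, N m; "ee_pos": TCP position; "orientation": TCP orientation; "force": force on the tool from outside, world axes, zero at the start; "torque": the same for the moment, N m; "grip_width": finger opening in m; "grip_force": force on a finger pad.
Only numpy, scipy, OpenCV 4.12 (cv2) and the standard library are available. Lean on these libraries where they do the work, as an engineer would, in place of code of your own. Each camera call takes 0.05 s, during which the arm holds its last target. There are 200 camera calls.

## Task

Hang the pink lift-off door, parked in the rubber pad, back on the turquoise refill cupboard: with the door standing well open, lower it so that both of its knuckles drop fully down onto the two hinge pins. Then push the door shut against the cupboard's buffer, let go, and leave the turntable's ketchup bottle, mustard crock and pepper mill and the pink caddy where they stand.

Things in the scene. Friction and masses are not known exactly. Their poses are not given: they have to be found in the camera images.
- cupboard: Fixed turquoise cupboard, 180 mm deep (x), 200 wide (y), 170 tall. Origin: centre of its underside, z up; the open front at x = -90 looks along -x, which is roughly the robot's left. On the front's +y side (far from the robot) a steel hinge post, 18 mm wide and 4 thick, is screwed on through slots; two brackets (6 thick, 14 wide) reach 28 mm out from the front, each with an upright pin.
- pin_low (a point): NOMINAL foot of the lower pin, at cupboard x -110, y +85, z 45 mm (top of the bracket). The post and both pins may really sit up to 8 mm either way along the cupboard's y, and this is not reported: find it by touch or sight. Pins are brass, diameter 10 mm, 20 tall (tips at z 65 and 145 mm), the last 2 mm tapering to diameter 8.
- pin_up (a point): NOMINAL foot of the upper pin, 80 mm above the lower (z 125 mm), on the same vertical axis and shifted with it. The upper bracket overhangs the lower pin, so the door cannot come straight down from high above: bring it in level from the front, knuckle rims about 25 mm above their seats, then lower it. Knuckles off by 3 to 15 mm rest on the pin tips.
- buffer (a point): Centre of the outer face of a black rubber buffer strip on the cupboard's front (x -105, y -50, z 95 mm; 8 mm wide, z 40 to 150). It stops the shut door parallel to the front, the panel's middle plane at x = -110 mm.
- door: Loose pink panel, 140 mm wide (x), 10 thick (y), 140 tall (z), 0.26 to 0.49 kg. Origin: centre of its underside, panel centred on y = 0. Starts upright in the pad, knuckles roughly towards the robot's right. Hung, its underside is at z 22 mm. Open at 90 degrees, its x points along the cupboard's x; shut, it is turned 90 degrees counter-clockwise from above.
- top_edge (a point): Middle of the door's top edge (door x 0, y 0, z 140 mm), 82 mm from the hinge axis: plain, 10 mm thick, can be pinched from above. The freed door sags by up to 0.05 rad in its 1.5 mm of bore play; it swings freely with slight friction, stays where left and has no latch.
- handle (a point): Middle of the door's upright bar handle (door x -50, y +25, z 65 mm; bar 8 mm thick, 54 long). It marks the outer face (door +y), which looks away from the cupboard when shut.
- knuckle_low (a point): Centre of the lower rim of the door's lower knuckle (door x 82, y 0, z 23 mm), a steel tube of outer diameter 24, bore 13, 18 mm tall. Fully down, this point is at cupboard z = 45 mm.
- knuckle_up (a point): Centre of the lower rim of the door's upper knuckle (door x 82, y 0, z 103 mm), the same tube. Fully down, this point is at cupboard z = 125 mm.
- free_edge (a point): Middle of the door's free edge (door x -70, y 0, z 70 mm), 152 mm from the hinge axis. Shut, it is at about cupboard x = -110, y = -67 mm.
- pad: Fixed square black rubber pad 160 x 160 x 8 mm, origin at the centre of its underside, place and yaw vary. Two pairs of black cheeks (30 mm long, 8 thick, tops at z = 34 mm) leave a slot 13 mm wide along its x, in which the door stands (its underside at z = 8 mm, axes parallel). Lift the door straight up 35 mm to clear it.
- ketchup: Ribbed glass ketchup bottle, diameter 64 mm, 183 tall, on the black turntable (diameter 220, 24 tall, fixed). Origin: centre of its underside. Leave alone.
- crock: Stainless mustard crock with notched lid, diameter 84 mm, 95 tall, on the turntable. Origin: centre of its underside. Leave alone.
- mill: Chrome pepper mill, diameter 54 mm, 157 tall, on the turntable. Origin: centre of its underside. Leave alone.
- caddy: Pink plastic condiment caddy, 180 x 120 x 70 mm, open on top, on the counter at the right. Origin: centre of its underside. Leave alone.
There are look-alikes about, which are no part of the job. Leave any yellow look-alike of the door alone.

How it is judged:
On the way, in this order (a step that is already met when the one before it is completed fails the run):
1. the door hangs on both pins, knuckles fully down, standing well open (more than about 35 degrees) (z of knuckle_low in the frame of cupboard between 0.041 and 0.049 m and z of knuckle_up in the frame of cupboard between 0.121 and 0.129 m and x of knuckle_low in the frame of cupboard between -0.116 and -0.104 m and y of knuckle_low in the frame of cupboard between 0.072 and 0.098 m and x of knuckle_up in the frame of cupboard between -0.116 and -0.104 m and y of knuckle_up in the frame of cupboard between 0.072 and 0.098 m and angle between door's own z axis and vertical below 0.09 rad and x of door in the frame of cupboard below -0.157 m), for 0.3 s.
2. the hung door is shut (z of knuckle_low in the frame of cupboard between 0.041 and 0.049 m and z of knuckle_up in the frame of cupboard between 0.121 and 0.129 m and x of knuckle_low in the frame of cupboard between -0.116 and -0.104 m and y of knuckle_low in the frame of cupboard between 0.072 and 0.098 m and x of knuckle_up in the frame of cupboard between -0.116 and -0.104 m and y of knuckle_up in the frame of cupboard between 0.072 and 0.098 m and angle between door's own z axis and vertical below 0.09 rad and x of free_edge in the frame of cupboard above -0.127 m and y of free_edge in the frame of cupboard below -0.04 m), for 0.2 s.
At the end, for the whole second after the job is handed in: Both knuckle rims are on their seats (within 4 mm in height, 6 mm across the cupboard's depth and 13 mm of nominal along its width), the door is upright (within 0.09 rad) and shut (free edge within 17 mm of the closed plane, about 6 degrees), at rest and released (all of step 2 and linear speed of door below 0.02 m/s); the robot touches nothing.
It fails at once if the ketchup is moved by more than 30 mm or tipped (distance of ketchup from where it was at the start of the episode above 0.03 m or angle between ketchup's own z axis and vertical above 0.3 rad).
It fails at once if the crock is moved by more than 30 mm or tipped (distance of crock from where it was at the start of the episode above 0.03 m or angle between crock's own z axis and vertical above 0.3 rad).
It fails at once if the mill is moved by more than 30 mm or tipped (distance of mill from where it was at the start of the episode above 0.03 m or angle between mill's own z axis and vertical above 0.3 rad).
It fails at once if the caddy is moved by more than 30 mm or tipped (distance of caddy from where it was at the start of the episode above 0.03 m or angle between caddy's own z axis and vertical above 0.3 rad).
It also fails if it takes over 72 s, if anything falls off the work surface, if the arm or the gripper's body presses on something with over 40 N, if the wrist force passes 120 N, or if a joint passes its speed limit or range.

## Working session

There is one attempt and no reset: what is moved stays moved. The work goes in short steps, Python scripts to look and compute and a tool call to move; the robot and the scene stay as the last step left them, time stands still between calls to the robot, and variables do not carry over. Pictures are saved under pics/ and viewed, at most 10 in all, crops included, and the job is handed in when it is done.

Besides the shell and the picture viewer there is one more tool, called after "Emit:" in YAML: its name, and indented under it one key for each argument. jog_arm: Moves the arm, as the interface text tells. Its arguments: {"type":"object","properties":{"steps":{"type":"string"},"grip_force":{"type":"number"}},"required":["steps"]}

```bash
mkdir -p pics; ls
python3 - <<'E'
from workcell import manip, optics
import cv2, numpy as np
o=manip.get_obs(); print({k:np.round(v,3) for k,v in o.items()})
for n in("scene","top"):
    c=optics.camera(n); cv2.imwrite(f"pics/{n}0.png",c["frame"]); np.savez(f"{n}0.npz",**c); print(n,c["mtx"],c["pose"].round(3))
E
```

```text
pics
{'t': np.float64(0.0), 'joint_pos': array([ 1.181,  0.69 , -0.195,  1.566,  0.157,  0.903, -0.215]), 'dq': array([-0.001, -0.001, -0.001,  0.001,  0.002,  0.001, -0.002]), 'joint_torque': array([-0.0000e+00, -5.3960e+01, -1.2660e+00, -1.5853e+01,  9.0000e-03,
        1.0000e-02,  0.0000e+00]), 'ee_pos': array([ 0.257, -0.569,  0.23 ]), 'orientation': array([ 0.978,  0.21 , -0.   , -0.001]), 'force': array([ 0.283,  0.218, -0.732]), 'torque': array([-0.003,  0.001,  0.032]), 'grip_force': np.float64(0.0), 'grip_width': np.float64(0.085)}
scene [[352.06391322   0.         252.37278058]
 [  0.         352.06391322 191.45357216]
 [  0.           0.           1.        ]] [[-0.826  0.44  -0.352  1.01 ]
 [ 0.564  0.635 -0.528  0.577]
 [-0.009 -0.634 -0.773  1.066]
 [ 0.     0.     0.     1.   ]]
top [[438.9993239    0.         254.9468461 ]
 [  0.         438.9993239  189.13951901]
 [  0.           0.           1.        ]] [[-0.019 -0.993  0.116  0.397]
 [-1.     0.019 -0.002 -0.066]
 [ 0.    -0.116 -0.993  1.625]
 [ 0.     0.     0.     1.   ]]
```

View pics/scene0.png

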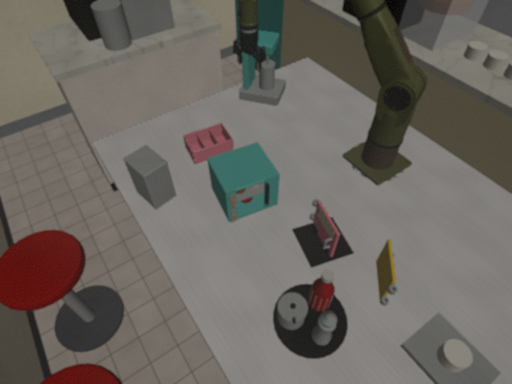

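View pics/top0.png

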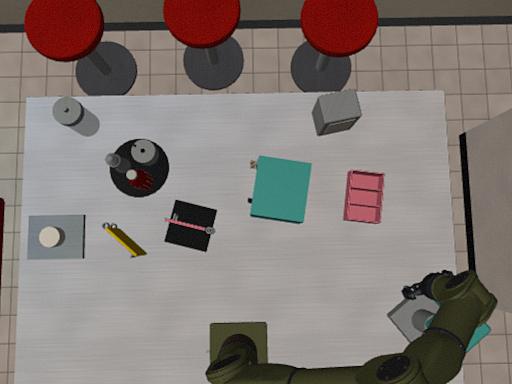

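The scene shows the pink door on its pad at about (325,230) and the cupboard at (243,180). In the top view the pad is at (190,225), its knuckle end at (210,231), the cupboard roof at (280,190), the hinge brackets at (253,163) and the buffer at (250,200). Next I'll measure from the top camera's depth.

```bash
cat > h.py <<'E'
import numpy as np, cv2
def cloud(c):
    d=c["depth"]; v,u=np.mgrid[:d.shape[0],:d.shape[1]]
    K=c["mtx"]; p=np.stack([(u-K[0,2])/K[0,0]*d,(v-K[1,2])/K[1,1]*d,d],-1)
    return p@c["pose"][:3,:3].T+c["pose"][:3,3]
E
python3 - <<'E'
from h import *
for n in("scene","top"):
    c=np.load(n+"0.npz"); P=cloud(c); f=c["frame"]; hsv=cv2.cvtColor(f,cv2.COLOR_BGR2HSV)
    H,S,V=[hsv[...,i].astype(int) for i in range(3)]
    X,Y,Z=P[...,0],P[...,1],P[...,2]
    valid=c["depth"]>0
    print(n,valid.mean())
    cup=valid&(H>80)&(H<95)&(S>90)&(Z>.1)&(Z<.25)&(X>.4)&(X<.9)&(abs(Y)<.3)
    print("cup z", np.percentile(Z[cup],[1,10,50,90,99]).round(4))
    top=cup&(abs(Z-np.percentile(Z[cup],80))<.006)
    if n=="top":
        r=cv2.minAreaRect(np.c_[X[top],Y[top]].astype(np.float32)); print("cup rect",r)
    door=valid&((H>165)|(H<5))&(S>70)&(X>.35)&(X<.75)&(Y>0)&(Y<.3)&(Z>.05)&(X<.6)
    q=P[door]; print("door",len(q),q.min(0),q.max(0))
    t=q[q[:,2]>np.percentile(q[:,2],95)-.008]
    if len(t)>5:
        r=cv2.minAreaRect(t[:,:2].astype(np.float32)); print("door top",len(t),r,cv2.fitLine(t[:,:2].astype(np.float32),2,0,.01,.01).ravel(),t[:,2].mean())
    pad=valid&(V<60)&(X>.35)&(X<.62)&(Y>0)&(Y<.3)&(abs(Z-.008)<.006)
    r=cv2.minAreaRect(np.c_[X[pad],Y[pad]].astype(np.float32)); print("pad",pad.sum(),r)
c=np.load("top0.npz")["frame"][140:260,145:325]
s=np.load("scene0.npz")["frame"][140:270,195:365]
a=cv2.resize(c,(780,520),interpolation=cv2.INTER_CUBIC);cv2.imwrite("pics/topc.png",a)
cv2.imwrite("pics/scc.png",cv2.resize(s,(785,600),interpolation=cv2.INTER_CUBIC))
E
```

```text
scene 0.9958597819010416
cup z [0.1087 0.1622 0.1689 0.1712 0.1731]
door 317 [0.43361835 0.10475408 0.05014005] [0.47643438 0.24100845 0.15276867]
door top 127 ((0.45389094948768616, 0.172358900308609), (0.13871553540229797, 0.011810933239758015), 76.12981414794922) [0.2490653  0.96848667 0.4555505  0.17735887] 0.14654833252806593
pad 1029 ((0.45395100116729736, 0.17316830158233643), (0.15656974911689758, 0.15597490966320038), 74.48944854736328)
top 0.9959971110026041
cup z [0.1436 0.166  0.1703 0.1744 0.1777]
cup rect ((0.5667586326599121, -0.15419824421405792), (0.17976795136928558, 0.19996096193790436), 80.17937469482422)
door 130 [0.43423503 0.10198701 0.05131031] [0.4769089  0.23518392 0.15385358]
door top 104 ((0.4543827772140503, 0.16889743506908417), (0.1372660994529724, 0.009723802097141743), 74.94073486328125) [0.26839826 0.96330804 0.4533048  0.16473259] 0.14806709803508286
pad 1370 ((0.48576071858406067, 0.20117497444152832), (0.23309913277626038, 0.196018248796463), 74.94863891601562)
```

View pics/topc.png

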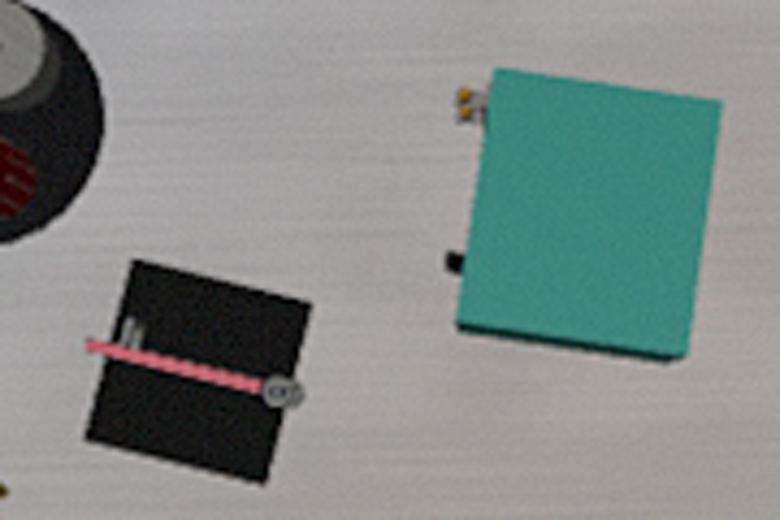

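View pics/scc.png

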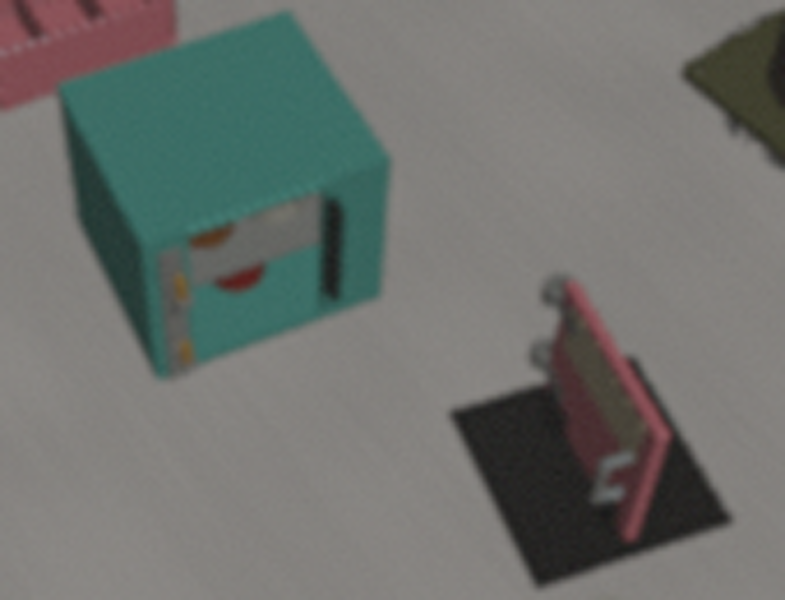

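The top crop shows the pin tips at about (464,93) upper and (464,113) lower, the buffer at (454,262), and the door's top edge from (88,345) to (262,386). The scene crop shows the tips at about (178,275) and (184,342), and the top edge from (570,285) to (665,437). I'll triangulate these points.

```bash
cat >> h.py <<'E'
def ray(c,u,v):
    d=np.linalg.inv(c["mtx"])@[u,v,1]; d=c["pose"][:3,:3]@d; return c["pose"][:3,3],d/np.linalg.norm(d)
def atz(c,u,v,z):
    o,d=ray(c,u,v); return o+d*(z-o[2])/d[2]
def tri(rs):
    A=np.zeros((3,3));b=np.zeros(3)
    for o,d in rs:
        M=np.eye(3)-np.outer(d,d);A+=M;b+=M@o
    p=np.linalg.solve(A,b); return p,[np.linalg.norm((np.eye(3)-np.outer(d,d))@(p-o)) for o,d in rs]
E
python3 - <<'E'
from h import *
T=np.load("top0.npz");S=np.load("scene0.npz")
t=lambda u,v:((u+.5)/(780/180)-.5+145,(v+.5)/(520/120)-.5+140)
s=lambda u,v:((u+.5)/(785/170)-.5+195,(v+.5)/(600/130)-.5+140)
for n,a,b,z in(("pinup",(464,93),(178,275),.145),("pinlow",(464,113),(184,342),.065),("edgeK",(266,389),(570,285),.148),("edgeF",(88,345),(667,437),.148),("cupF far",(497,68),(152,243),.17),("cupF near",(459,325),(387,160),.17)):
    p,r=tri([ray(T,*t(*a)),ray(S,*s(*b))]); print(n,p.round(4),np.round(r,4),"top@z",atz(T,*t(*a),z).round(4),"scene@z",atz(S,*s(*b),z).round(4))
# cupboard from scene depth and top by plane colour
for n,c in(("top",T),("scene",S)):
    P=cloud(c);f=c["frame"];h=cv2.cvtColor(f,cv2.COLOR_BGR2HSV)
    m=((h[...,0]>78)&(h[...,0]<97)&(h[...,1]>80)&(abs(P[...,2]-.17)<.012)&(P[...,0]>.4)&(P[...,0]<.75)&(abs(P[...,1]+.15)<.17)).astype(np.uint8)
    m=cv2.morphologyEx(m,cv2.MORPH_OPEN,np.ones((3,3)))
    v,u=np.nonzero(m); q=np.array([atz(c,a,b,.17) for a,b in zip(u,v)],np.float32)
    r=cv2.minAreaRect(q[:,:2]); print(n,r)
    if n=="top" or 1:
        yaw=np.deg2rad(r[2]-180 if r[2]>45 else r[2]-90); ctr=np.array(r[0])
        xc=np.array([np.cos(yaw),np.sin(yaw)]);yc=np.array([-xc[1],xc[0]])
        print("yaw",np.rad2deg(yaw),"nominal pin",ctr-.11*xc+.085*yc)
        for nm,a,b in(("up",(464,93),(178,275)),("low",(464,113),(184,342))):
            z=.145 if nm=="up" else .065
            for w in(atz(T,*t(*a),z),atz(S,*s(*b),z)): print(nm,((w[:2]-ctr)@xc).round(4),((w[:2]-ctr)@yc).round(4))
E
```

```text
pinup [ 0.6644 -0.06    0.1486] [0.0011 0.0011] top@z [ 0.6659 -0.0607  0.145 ] scene@z [ 0.6622 -0.0617  0.145 ]
pinlow [ 0.6632 -0.0598  0.0655] [0.0003 0.0003] top@z [ 0.6636 -0.06    0.065 ] scene@z [ 0.6628 -0.06    0.065 ]
edgeK [0.4344 0.1    0.138 ] [0.003 0.003] top@z [0.4362 0.0967 0.148 ] scene@z [0.4384 0.1072 0.148 ]
edgeF [0.4709 0.2374 0.1458] [0.0032 0.0032] top@z [0.4729 0.2345 0.148 ] scene@z [0.4699 0.2404 0.148 ]
cupF far [ 0.6758 -0.0832  0.1707] [0.0058 0.0058] top@z [ 0.6805 -0.0868  0.17  ] scene@z [ 0.6714 -0.0795  0.17  ]
cupF near [ 0.4817 -0.0533  0.1624] [0.0003 0.0003] top@z [ 0.4815 -0.0536  0.17  ] scene@z [ 0.486  -0.0478  0.17  ]Traceback (most recent call last):
  File "<stdin>", line 13, in <module>
cv2.error: OpenCV(4.12.0) /io/opencv/modules/imgproc/src/convhull.cpp:143: error: (-215:Assertion failed) total >= 0 && (depth == CV_32F || depth == CV_32S) in function 'convexHull'
```

```bash
cat >> h.py <<'E'
from scipy.spatial.transform import Rotation as R
def down(yawy):  # tool z down, tool y at world angle yawy (deg)
    a=np.deg2rad(yawy); y=np.array([np.cos(a),np.sin(a),0]); z=np.array([0,0,-1.]); return R.from_matrix(np.c_[np.cross(y,z),y,z])
def plan(p0,R0,p1,R1):
    d=R0.inv().apply(np.array(p1)-p0)/.03; w=(R0.inv()*R1).as_rotvec()/np.deg2rad(6)
    print("shift in start-tool units",d.round(2),"turn units",w.round(2))
def cur(o): return np.array(o["ee_pos"]),R.from_quat(o["orientation"])
E
python3 - <<'E'
from h import *
from workcell import manip
p,r=cur(manip.get_obs()); r0=down(-65.8)
print(r.as_matrix().round(3))
plan(p,r,[.48,-.28,.36],down(-65.8))
plan([.48,-.28,.36],down(-65.8),[.454,.170,.36],down(-15.3))
plan([.48,-.28,.36],down(-15.3),[.454,.170,.36],down(-15.3))
E
```

```text
[[ 0.911  0.411 -0.001]
 [ 0.411 -0.911  0.001]
 [-0.    -0.002 -1.   ]]
shift in start-tool units [10.75 -5.73 -4.31] turn units [-0.02  0.    0.01]
shift in start-tool units [  5.36 -14.04   0.  ] turn units [ 0.    0.   -8.42]
shift in start-tool units [14.24 -4.79  0.  ] turn units [0. 0. 0.]
```

Emit:
jog_arm:
  steps: "0 0 -0.87 0 0 0 0; 0 0 -0.87 0 0 0 0; 0 0 -0.87 0 0 0 0; 0 0 -0.87 0 0 0 0; 0 0 -0.87 0 0 0 0; 0.9 -0.48 0 0 0 0 0; 0.9 -0.48 0 0 0 0 0; 0.9 -0.48 0 0 0 0 0; 0.9 -0.48 0 0 0 0 0; 0.9 -0.48 0 0 0 0 0; 0.9 -0.48 0 0 0 0 0; 0.9 -0.48 0 0 0 0 0; 0.9 -0.48 0 0 0 0 0; 0.9 -0.48 0 0 0 0 0; 0.9 -0.48 0 0 0 0 0; 0.9 -0.48 0 0 0 0 0; 0.9 -0.48 0 0 0 0 0"

```text
t: 1.52
ee_pos: [0.4817, -0.2776, 0.3615]
orientation: [0.978, 0.21, -0.0, -0.0]
force: [0.2, 0.3, 0.2]
grip_width: 0.0854
grip_force: 0.0
```

Emit:
jog_arm:
  steps: "0 0 0 0 0 -0.84 0; 0 0 0 0 0 -0.84 0; 0 0 0 0 0 -0.84 0; 0 0 0 0 0 -0.84 0; 0 0 0 0 0 -0.84 0; 0 0 0 0 0 -0.84 0; 0 0 0 0 0 -0.84 0; 0 0 0 0 0 -0.84 0; 0 0 0 0 0 -0.84 0; 0 0 0 0 0 -0.84 0"

```text
t: 2.35
ee_pos: [0.4809, -0.2789, 0.3613]
orientation: [0.794, 0.608, -0.0, -0.0]
force: [-0.4, 0.2, -0.4]
grip_width: 0.0855
grip_force: 0.0
```

Emit:
jog_arm:
  steps: "0.95 -0.32 0 0 0 0 0; 0.95 -0.32 0 0 0 0 0; 0.95 -0.32 0 0 0 0 0; 0.95 -0.32 0 0 0 0 0; 0.95 -0.32 0 0 0 0 0; 0.95 -0.32 0 0 0 0 0; 0.95 -0.32 0 0 0 0 0; 0.95 -0.32 0 0 0 0 0; 0.95 -0.32 0 0 0 0 0; 0.95 -0.32 0 0 0 0 0; 0.95 -0.32 0 0 0 0 0; 0.95 -0.32 0 0 0 0 0; 0.95 -0.32 0 0 0 0 0; 0.95 -0.32 0 0 0 0 0; 0.95 -0.32 0 0 0 0 0; 0 0 0 0 0 0 0"

```text
t: 3.68
ee_pos: [0.4537, 0.1787, 0.3621]
orientation: [0.792, 0.611, 0.002, -0.002]
force: [0.8, 0.5, 0.0]
grip_width: 0.0851
grip_force: 0.0
```

```bash
cat > wshot.py <<'E'
import sys
from h import *
from workcell import manip, optics
n=sys.argv[1]; o=manip.get_obs(); c=optics.camera("wrist"); p,r=cur(o)
T=np.eye(4);T[:3,:3]=r.as_matrix();T[:3,3]=p
np.savez(n+".npz",frame=c["frame"],depth=c["depth"],mtx=c["mtx"],pose=T@c["hand_eye"])
cv2.imwrite(f"pics/{n}.png",c["frame"]); print(o["t"],p.round(4),o["orientation"].round(4),c["mtx"],c["hand_eye"].round(4))
E
python3 wshot.py w1
```

```text
3.6833 [0.4537 0.1787 0.3621] [ 0.792   0.6105  0.0016 -0.0022] [[297.31863964   0.         255.90767906]
 [  0.         297.31863964 195.37107787]
 [  0.           0.           1.        ]] [[ 4.000e-04 -9.627e-01 -2.707e-01  6.950e-02]
 [ 1.000e+00  4.000e-04  1.000e-04  5.000e-04]
 [ 0.000e+00 -2.707e-01  9.627e-01 -1.423e-01]
 [ 0.000e+00  0.000e+00  0.000e+00  1.000e+00]]
```

View pics/w1.png

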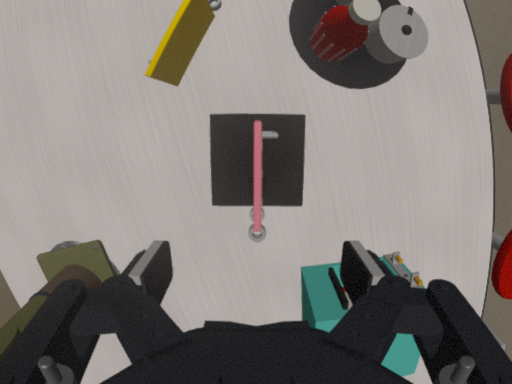

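The wrist view shows the door's top edge from about (258,122) to (258,225) with the knuckles at (257,215)/(257,232), and gold pin tips near (398,259) and (417,281). I'll locate these with code.

```bash
cat >> h.py <<'E'
def fray(c,u,v):
    K=c["mtx"]; x=np.array([u-K[0,2],v-K[1,2]]); r=np.linalg.norm(x); th=r/K[0,0]
    d=np.r_[x/r*np.sin(th),np.cos(th)]; return c["pose"][:3,3],c["pose"][:3,:3]@d
def fatz(c,u,v,z):
    o,d=fray(c,u,v); return o+d*(z-o[2])/d[2]
E
cat > gold.py <<'E'
import sys
from h import *
c=np.load(sys.argv[1]+".npz"); h=cv2.cvtColor(c["frame"],cv2.COLOR_BGR2HSV)
box=[int(x) for x in sys.argv[2:6]] if len(sys.argv)>2 else [300,230,512,384]
m=np.zeros(h.shape[:2],np.uint8); x0,y0,x1,y1=box
m[y0:y1,x0:x1]=((h[...,0]>10)&(h[...,0]<30)&(h[...,1]>120)&(h[...,2]>70))[y0:y1,x0:x1]
n,l,s,ce=cv2.connectedComponentsWithStats(m)
for i in range(1,n):
    if s[i,4]>3:
        print(s[i],ce[i].round(1),*[ (z,fatz(c,*ce[i],z)[:2].round(4).tolist()) for z in(.065,.145,.135,.055)])
E
python3 gold.py w1
python3 - <<'E'
from h import *
c=np.load("w1.npz"); h=cv2.cvtColor(c["frame"],cv2.COLOR_BGR2HSV)
m=((h[...,0]>165)|(h[...,0]<5))&(h[...,1]>70); m[:,:240]=0;m[:,290:]=0;m[:110]=0;m[250:]=0
v,u=np.nonzero(m); print(u.min(),u.max(),v.min(),v.max())
for a in range(v.min(),v.max(),12): 
    uu=u[v==a]; print(a,uu.min(),uu.max(),end="; ")
q=np.array([fatz(c,a,b,.148)[:2] for a,b in zip(u,v)],np.float32)
l=cv2.fitLine(q,cv2.DIST_HUBER,0,.001,.001).ravel(); d=l[:2]; print(l,np.rad2deg(np.arctan2(d[1],d[0])))
print(cv2.minAreaRect(q)); t=(q-l[2:])@d; print("ends",l[2:]+d*np.percentile(t,.5),l[2:]+d*np.percentile(t,99.5))
cv2.imwrite("pics/w1c.png",cv2.resize(c["frame"][235:305,370:450],(800,600),interpolation=cv2.INTER_CUBIC)) if 0 else 0
E
```

```text
[395 255   7   9  34] [398.3 258.7] (0.065, [0.6592, -0.0523]) (0.145, [0.6251, 0.0018]) (0.135, [0.6294, -0.0049]) (0.055, [0.6635, -0.059])
[414 276   9  10  49] [417.7 280.6] (0.065, [0.6999, -0.1169]) (0.145, [0.6584, -0.0511]) (0.135, [0.6636, -0.0593]) (0.055, [0.7051, -0.1252])
252 263 119 230
119 257 257; 131 253 261; 143 253 261; 155 253 261; 167 253 261; 179 253 261; 191 253 261; 203 253 261; 215 254 260; 227 254 260; [0.25301123 0.9674633  0.45159787 0.16463907] 75.34422
((0.4540906250476837, 0.17258547246456146), (0.14047026634216309, 0.012999218888580799), 74.1549072265625)
ends [0.4359509  0.10480827] [0.47117516 0.23949869]
```

Emit:
jog_arm:
  steps: "-0.21 0.05 0.8 0 0 0 0; 0 0 0.9 0 0 0 0; 0 0 0.9 0 0 0 0; 0 0 0.9 0 0 0 0; 0 0 0.9 0 0 0 0; 0 0 0.9 0 0 0 0; 0 0 0 0 0 0 0"

```text
t: 4.32
ee_pos: [0.4524, 0.1618, 0.1987]
orientation: [0.795, 0.606, -0.005, -0.001]
force: [-1.7, 0.1, 0.3]
grip_width: 0.0854
grip_force: 0.0
```

```bash
python3 wshot.py w2
python3 - <<'E'
from h import *
a=np.load("w1.npz");c=np.load("w2.npz"); h=cv2.cvtColor(c["frame"],cv2.COLOR_BGR2HSV)
m=((h[...,0]>165)|(h[...,0]<5))&(h[...,1]>70); m[:,:230]=0;m[:,290:]=0
v,u=np.nonzero(m)
if len(v):
    for b in range(v.min(),v.max(),20):
        uu=u[v==b]
        if len(uu): print(b,uu.min(),uu.max(),end="; ")
E
```

```text
4.3167 [0.4524 0.1618 0.1987] [ 7.954e-01  6.061e-01 -4.900e-03 -6.000e-04] [[297.31863964   0.         255.90767906]
 [  0.         297.31863964 195.37107787]
 [  0.           0.           1.        ]] [[ 4.000e-04 -9.627e-01 -2.707e-01  6.950e-02]
 [ 1.000e+00  4.000e-04  1.000e-04  5.000e-04]
 [ 0.000e+00 -2.707e-01  9.627e-01 -1.423e-01]
 [ 0.000e+00  0.000e+00  0.000e+00  1.000e+00]]
100 247 259; 120 245 260; 140 245 267; 160 244 280; 180 242 260; 200 246 260; 220 246 268; 240 247 260; 260 248 260; 280 249 260;
```

View pics/w2.png

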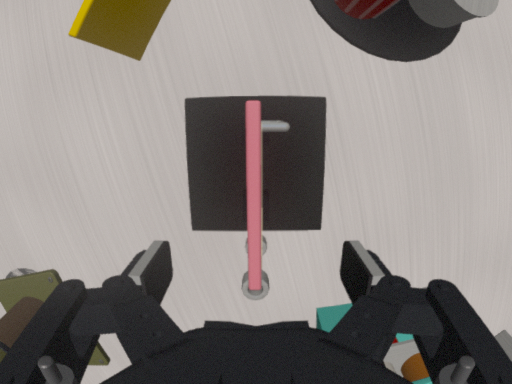

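The view shows the door's edge from (253,100) to (256,290), straight between the open fingers; the handle is at (275,127). The arm may still be settling, so I'll pause a few rows before correcting.

Emit:
jog_arm:
  steps: "0 0 0 0 0 0 0; 0 0 0 0 0 0 0; 0 0 0 0 0 0 0; 0 0 0 0 0 0 0"

```text
t: 4.7
ee_pos: [0.456, 0.1651, 0.204]
orientation: [0.795, 0.606, 0.001, 0.0]
force: [-0.1, -0.7, 0.4]
grip_width: 0.0855
grip_force: 0.0
```

```bash
python3 wshot.py w3|head -1
python3 - <<'E'
from h import *
from workcell import manip
c=np.load("w3.npz"); h=cv2.cvtColor(c["frame"],cv2.COLOR_BGR2HSV)
m=(((h[...,0]>165)|(h[...,0]<5))&(h[...,1]>70)).astype(np.uint8); m[:,:230]=0;m[:,290:]=0
m=cv2.morphologyEx(m,cv2.MORPH_OPEN,np.ones((5,5)))
v,u=np.nonzero(m)
q=np.array([fatz(c,a,b,.148)[:2] for a,b in zip(u,v)],np.float32)
l=cv2.fitLine(q,cv2.DIST_HUBER,0,.001,.001).ravel(); d=l[:2]; t=(q-l[2:])@d
print(cv2.minAreaRect(q),np.rad2deg(np.arctan2(d[1],d[0])),"ends",l[2:]+d*np.percentile(t,.5),l[2:]+d*np.percentile(t,99.5),u.min(),v.min(),v.max())
o=manip.get_obs(); p,r=cur(o); print(r.as_matrix().round(4)); plan(p,r,[.4536,.1722,.114],down(-14.7))
E
```

```text
4.7 [0.456  0.1651 0.204 ] [7.952e-01 6.064e-01 1.300e-03 4.000e-04] [[297.31863964   0.         255.90767906]
((0.45336031913757324, 0.1712130308151245), (0.13812243938446045, 0.010862263850867748), 75.23169708251953) 75.21507 ends [0.43597126 0.1053863 ] [0.47079852 0.23734269] 241 107 290
[[ 2.644e-01  9.644e-01  2.100e-03]
 [ 9.644e-01 -2.644e-01  6.000e-04]
 [ 1.200e-03  1.900e-03 -1.000e+00]]
shift in start-tool units [ 0.21 -0.14  2.99] turn units [ 0.02 -0.01 -0.11]
```

Emit:
jog_arm:
  steps: "0.1 -0.07 0.6 0 0 -0.1 0; 0.08 -0.07 0.6 0 0 0 0; 0 0 0.6 0 0 0 0; 0 0 0.6 0 0 0 0; 0 0 0.6 0 0 0 0; 0 0 0 0 0 0 0; 0 0 0 0 0 0 0; 0 0 0 0 0 0 0; 0 0 0 0 0 0 0; 0 0 0 0 0 0 1; 0 0 0 0 0 0 1; 0 0 0 0 0 0 1; 0 0 0 0 0 0 1; 0 0 0 0 0 0 1; 0 0 0 0 0 0 1; 0 0 0 0 0 0 1; 0 0 0 0 0 0 1; 0 0 0 0 0 0 1; 0 0 0 0 0 0 1"
  grip_force: 100

```text
t: 6.33
ee_pos: [0.4528, 0.1712, 0.113]
orientation: [0.792, 0.611, 0.0, 0.0]
force: [1.0, -1.9, 5.1]
grip_width: 0.0088
grip_force: 98.0
```

Emit:
jog_arm:
  steps: "0 0 -0.2 0 0 0 1; 0 0 -0.3 0 0 0 1; 0 0 -0.4 0 0 0 1; 0 0 -0.3 0 0 0 1; 0 0 -0.17 0 0 0 1; 0 0 0 0 0 0 1; 0 0 0 0 0 0 1; 0 0 0 0 0 0 1; 0 0 0 0 0 0 1; 0 0 0 0 0 0 1"

```text
t: 7.17
ee_pos: [0.4522, 0.1711, 0.1535]
orientation: [0.792, 0.611, -0.0, -0.0]
force: [-0.3, 0.6, -4.0]
grip_width: 0.0089
grip_force: 97.8
```

```bash
python3 wshot.py w4|head -1
python3 - <<'E'
from h import *
from workcell import manip
o=manip.get_obs(); p,r=cur(o); print(p,r.as_matrix().round(4),o["force"],o["torque"],o["grip_width"])
E
python3 gold.py w4 250 150 512 384
```

```text
7.1667 [0.4522 0.1711 0.1535] [ 7.918e-01  6.108e-01 -5.000e-04 -1.000e-04] [[297.31863964   0.         255.90767906]
[0.45221814 0.17113158 0.15349587] [[ 2.538e-01  9.672e-01 -8.000e-04]
 [ 9.672e-01 -2.538e-01 -5.000e-04]
 [-6.000e-04 -6.000e-04 -1.000e+00]] [-0.04299874  0.10578856 -5.05694364] [ 0.05077126 -0.04698425  0.01756759] 0.00895282669147093
[454 317  12  11  66] [459.  321.8] (0.065, [0.6546, -0.0444]) (0.145, [0.5907, 0.0536]) (0.135, [0.5987, 0.0414]) (0.055, [0.6625, -0.0566])
[486 355  13  16 115] [491.9 362.7] (0.065, [0.7482, -0.1891]) (0.145, [0.6519, -0.0409]) (0.135, [0.6639, -0.0594]) (0.055, [0.7603, -0.2076])
```

View pics/w4.png

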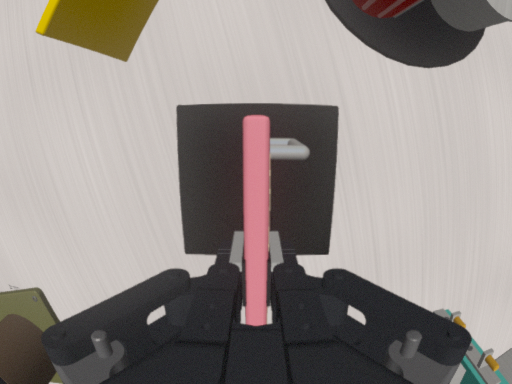

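The door hangs in the grip: its edge is centred at column 256 from (256,117) down into the fingers, the handle is at (290,150), and the pins are at (459,322) and (492,363). Next I'll work out the door's offset in the hand and the move.

```bash
cat > off.py <<'E'
import sys
from h import *
from workcell import manip
c=np.load(sys.argv[1]+".npz"); p,r=cur(manip.get_obs())
h=cv2.cvtColor(c["frame"],cv2.COLOR_BGR2HSV)
m=(((h[...,0]>165)|(h[...,0]<5))&(h[...,1]>70)).astype(np.uint8); m[:,:230]=0;m[:,285:]=0;m[330:]=0
m=cv2.morphologyEx(m,cv2.MORPH_OPEN,np.ones((5,5))); v,u=np.nonzero(m)
for b in(v.min()+5,v.min()+60,v.min()+110,v.min()+200):
    uu=u[v==b]
    if len(uu): w=[r.inv().apply(fatz(c,k,b,p[2]+.035)-p) for k in(uu.min()-.5,uu.max()+.5)]; print(b,uu.min(),uu.max(),np.round(w,4).tolist())
w=r.inv().apply(fatz(c,256,v.min()-.5,p[2]+.035)-p); print("free end tool xyz",w.round(4))
E
python3 off.py w4
python3 - <<'E'
from h import *
from workcell import manip
p,r=cur(manip.get_obs()); pin=np.array([.6637,-.0595]); yaw=-99.5
x=np.array([np.cos(np.deg2rad(yaw)),np.sin(np.deg2rad(yaw))])
for back in(.12,.0):
    t=np.r_[pin-x*(.082+back),p[2]]; print(t); plan(p,r,t,down(yaw+90))
E
```

```text
119 242 269 [[0.0676, -0.0047, -0.035], [0.0676, 0.0053, -0.035]]
174 242 268 [[0.0475, -0.0048, -0.035], [0.0475, 0.0051, -0.035]]
224 242 268 [[0.0278, -0.0051, -0.035], [0.0278, 0.0053, -0.035]]
314 246 266 [[-0.0161, -0.0042, -0.035], [-0.0161, 0.0052, -0.035]]
free end tool xyz [ 0.0696  0.0005 -0.035 ]
[0.69703962 0.13972969 0.15349587]
shift in start-tool units [ 1.06  8.16 -0.01] turn units [-0.01  0.01 -0.87]
[0.6772339  0.02137542 0.15349587]
shift in start-tool units [-2.92  8.52 -0.  ] turn units [-0.01  0.01 -0.87]
```

Emit:
jog_arm:
  steps: "-0.09 0.35 0 0 0 0 1; -0.09 0.6 0 0 0 0 1; -0.09 0.85 0 0 0 0 1; -0.09 0.9 0 0 0 0 1; -0.09 0.9 0 0 0 0 1; -0.09 0.9 0 0 0 0 1; -0.09 0.9 0 0 0 0 1; -0.09 0.9 0 0 0 0 1; -0.09 0.85 0 0 0 0 1; -0.09 0.6 0 0 0 0 1; 0 0.35 0 0 0 0 1; 0 0.24 0 0 0 0 1; 0 0 0 0 0 -0.29 1; 0 0 0 0 0 -0.29 1; 0 0 0 0 0 -0.29 1; 0 0 0 0 0 0 1; 0 0 0 0 0 0 1; 0 0 0 0 0 0 1; 0 0 0 0 0 0 1; 0 0 0 0 0 0 1"

```text
t: 8.88
ee_pos: [0.6875, 0.0815, 0.1539]
orientation: [0.763, 0.646, -0.0, 0.0]
force: [0.2, -0.1, -4.3]
grip_width: 0.0085
grip_force: 97.8
```

```bash
python3 wshot.py w5|head -1; python3 off.py w5; python3 gold.py w5 0 0 512 384
python3 - <<'E'
from h import *
from workcell import manip, optics
for n in("scene","top"):
    c=optics.camera(n); np.savez(n+"1.npz",**c)
s=np.load("scene1.npz")["frame"][120:250,195:365]; t=np.load("top1.npz")["frame"][130:230,200:330]
cv2.imwrite("pics/mix1.png",np.hstack([cv2.resize(s,(400,560),interpolation=cv2.INTER_CUBIC) if 0 else cv2.resize(s,(400,306),interpolation=cv2.INTER_CUBIC),cv2.resize(t,(398,306),interpolation=cv2.INTER_CUBIC)]))
f=np.load("w5.npz")["frame"];
E
```

```text
8.8833 [0.6875 0.0815 0.1539] [ 7.633e-01  6.461e-01 -1.000e-04  1.000e-04] [[297.31863964   0.         255.90767906]
120 243 268 [[0.0672, -0.0042, -0.035], [0.0672, 0.005, -0.035]]
175 244 268 [[0.0471, -0.004, -0.035], [0.0471, 0.0052, -0.035]]
225 244 267 [[0.0274, -0.0042, -0.035], [0.0274, 0.005, -0.035]]
315 246 266 [[-0.0167, -0.0041, -0.035], [-0.0167, 0.0053, -0.035]]
free end tool xyz [ 0.0692  0.0006 -0.035 ]
[ 0  0  8 16 71] [2.3 5.2] (0.065, [0.4602, 0.3344]) (0.145, [0.5431, 0.2706]) (0.135, [0.5327, 0.2786]) (0.055, [0.4499, 0.3424])
```

View pics/w5.png

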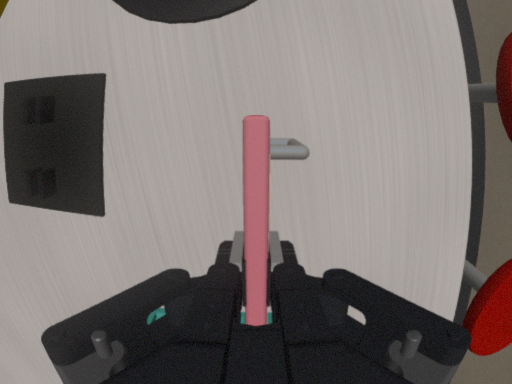

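The view shows the door still square in the grip, free end at (256,117), clear of the turntable. Next I'll compute the approach and check the door's lean from the scene depth.

Run:
```python
from h import *
from workcell import manip
p,r=cur(manip.get_obs()); r1=down(-9.5)
t=np.array([.6638,-.0598,p[2]])-r1.apply([-.0826,.0004,0]); t[2]=p[2]; print(t); plan(p,r,t,r1)
S=np.load("scene1.npz");P=cloud(S);h=cv2.cvtColor(S["frame"],cv2.COLOR_BGR2HSV)
m=((h[...,0]>165)|(h[...,0]<5))&(h[...,1]>70)&(P[...,0]>.62)&(P[...,0]<.76)&(P[...,1]>-.02)&(P[...,1]<.2)&(P[...,2]>.04)
q=P[m]; print(len(q),q.min(0),q.max(0))
for a in np.arange(0,.18,.02):
    k=q[(q[:,1]>=a)&(q[:,1]<a+.02)]
    if len(k): print(a.round(2),k[:,2].max().round(4),k[:,2].min().round(4),end="; ")
```

```text
[0.67703842 0.02173321 0.15391784]
shift in start-tool units [-2.03 -0.02  0.  ] turn units [0. 0. 0.]
220 [0.68083407 0.0486301  0.05760868] [0.70369998 0.15257057 0.22369769]
0.04 0.109 0.0696; 0.06 0.1226 0.0663; 0.08 0.2237 0.0733; 0.1 0.1911 0.07; 0.12 0.1907 0.0692; 0.14 0.1914 0.0576;
```

Emit:
jog_arm:
  steps: "-0.2 0 0 0 0 0 1; -0.4 0 0 0 0 0 1; -0.4 -0.02 0 0 0 0 1; -0.4 0 0 0 0 0 1; -0.4 0 0 0 0 0 1; -0.23 0 0 0 0 0 1; 0 0 0 0 0 0 1; 0 0 0 0 0 0 1; 0 0 0 0 0 0 1; 0 0 0 0 0 0 1; 0 0 0 0 0 0 1"

```text
t: 9.95
ee_pos: [0.6769, 0.0223, 0.1538]
orientation: [0.763, 0.647, -0.0, -0.0]
force: [-0.2, -0.7, -4.2]
grip_width: 0.009
grip_force: 97.8
```

Run:
```python
from h import *
from workcell import manip, optics
p,r=cur(manip.get_obs()); print(p,manip.get_obs()["force"]); print("hinge",p+r.apply([-.0826,.0004,0]))
for n in("scene","top"):
    c=optics.camera(n); np.savez(n+"2.npz",**c)
s=np.load("scene2.npz")["frame"][160:232,220:320]; t=np.load("top2.npz")["frame"][145:217,220:320]
cv2.imwrite("pics/mix2.png",np.hstack([cv2.resize(x,(400,288),interpolation=cv2.INTER_CUBIC) for x in (s,t)]))
```

```text
[0.67691094 0.02228218 0.15381367] [-0.1852923  -0.66761579 -4.17571655]
hinge [ 0.66376953 -0.05926672  0.15381346]
```

View pics/mix2.png

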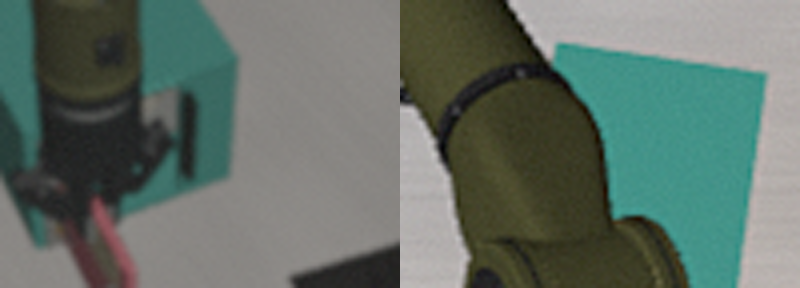

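The arm hides the hinge in both views: the scene panel shows only the door's edge at about (100,215), and the top panel only the cupboard roof. I'll lower by feel instead.

Emit:
jog_arm:
  steps: "0 0 0.1 0 0 0 1; 0 0 0.1 0 0 0 1; 0 0 0.1 0 0 0 1; 0 0 0.05 0 0 0 1; 0 0 0 0 0 0 1; 0 0 0 0 0 0 1; 0 0 0 0 0 0 1"

```text
t: 10.63
ee_pos: [0.6771, 0.0216, 0.1435]
orientation: [0.763, 0.646, 0.0, 0.0]
force: [-0.7, -0.4, -4.5]
grip_width: 0.0088
grip_force: 97.8
```

Emit:
jog_arm:
  steps: "0 0 0.1 0 0 0 1; 0 0 0.1 0 0 0 1; 0 0 0.1 0 0 0 1; 0 0 0 0 0 0 1; 0 0 0 0 0 0 1; 0 0 0 0 0 0 1"

```text
t: 11.13
ee_pos: [0.677, 0.0216, 0.1344]
orientation: [0.763, 0.646, 0.0, 0.0]
force: [0.5, 0.3, -3.4]
grip_width: 0.0086
grip_force: 97.7
```

Emit:
jog_arm:
  steps: "0 0 0.08 0 0 0 1; 0 0 0.08 0 0 0 1; 0 0 0.06 0 0 0 1; 0 0 0 0 0 0 1; 0 0 0 0 0 0 1; 0 0 0 0 0 0 1; 0 0 0 0 0 0 1"

```text
t: 11.72
ee_pos: [0.677, 0.0216, 0.1279]
orientation: [0.763, 0.646, 0.0, 0.0]
force: [0.4, -0.3, -4.0]
grip_width: 0.0088
grip_force: 97.8
```

Emit:
jog_arm:
  steps: "0 0 0.04 0 0 0 1; 0 0 0.04 0 0 0 1; 0 0 0.04 0 0 0 1; 0 0 0 0 0 0 1; 0 0 0 0 0 0 1; 0 0 0 0 0 0 1"

```text
t: 12.22
ee_pos: [0.6778, 0.0221, 0.1264]
orientation: [0.763, 0.646, 0.001, 0.001]
force: [-1.0, 0.5, 7.7]
grip_width: 0.0086
grip_force: 99.9
```

Emit:
jog_arm:
  steps: "0 0 -0.06 0 0 0 1; 0 0 0 0 0 0 1; 0 0 0 0 0 0 0; 0 0 0 0 0 0 0; 0 0 0 0 0 0 0; 0 0 0 0 0 0 0; 0 0 0 0 0 0 0; 0 0 0 0 0 0 0; 0 0 0 0 0 0 0; 0 0 0 0 0 0 0; 0 0 -0.5 0 0 0 0; 0 0 -0.9 0 0 0 0; 0 0 -0.9 0 0 0 0; 0 0 -0.9 0 0 0 0; 0 0 -0.9 0 0 0 0; 0 0 0 0 0 0 0; 0 0 0 0 0 0 0; 0 0 0 0 0 0 0; 0 0 0 0 0 0 0"

```text
t: 13.8
ee_pos: [0.6761, 0.0212, 0.2475]
orientation: [0.763, 0.646, -0.001, -0.001]
force: [0.8, 0.8, -0.4]
grip_width: 0.0857
grip_force: 0.0
```

```bash
python3 wshot.py w6|head -1
python3 - <<'E'
from h import *
c=np.load("w6.npz"); h=cv2.cvtColor(c["frame"],cv2.COLOR_BGR2HSV)
m=(((h[...,0]>165)|(h[...,0]<5))&(h[...,1]>70)).astype(np.uint8); m[:,:180]=0;m[:,330:]=0
m=cv2.morphologyEx(m,cv2.MORPH_OPEN,np.ones((5,5))); v,u=np.nonzero(m)
q=np.array([fatz(c,a,b,.162)[:2] for a,b in zip(u,v)],np.float32)
print(cv2.minAreaRect(q))
E
```

```text
13.8 [0.6761 0.0212 0.2475] [ 7.632e-01  6.462e-01 -1.300e-03 -6.000e-04] [[297.31863964   0.         255.90767906]
((0.6535246968269348, 0.02772805094718933), (0.1388791799545288, 0.058911435306072235), 80.89476776123047)
```

View pics/w6.png

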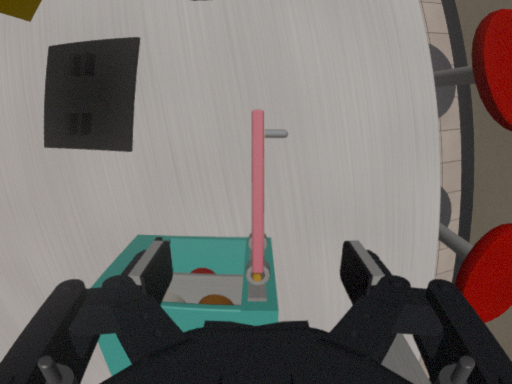

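The door hangs open, with its edge from (258,112) to (257,270), and the pin shows inside the upper knuckle at (257,278). Now I'll shut the fingers and go down on the outer side.

Emit:
jog_arm:
  steps: "0.33 0.6 0 0 0 0 1; 0.33 0.7 0 0 0 0 1; 0.33 0.3 0 0 0 0 1; 0 0 0 0 0 0 1; 0 0 0 0 0 0 1; 0 0 0 0 0 0 1; 0 0 0.4 0 0 0 1; 0 0 0.7 0 0 0 1; 0 0 0.8 0 0 0 1; 0 0 0.8 0 0 0 1; 0 0 0.7 0 0 0 1; 0 0 0.3 0 0 0 1; 0 0 0 0 0 0 1; 0 0 0 0 0 0 1; 0 0 0 0 0 0 1; 0 0 0 0 0 0 1"

```text
t: 15.18
ee_pos: [0.7303, 0.0431, 0.1399]
orientation: [0.763, 0.646, 0.001, 0.001]
force: [-0.1, -0.3, 0.2]
grip_width: -0.0003
grip_force: 0.0
```

Run:
```python
from h import *
from workcell import manip
p,r=cur(manip.get_obs()); H=np.array([.6638,-.0593])
print(p)
prev=p[:2]
for i,ph in enumerate(np.r_[80.5,np.linspace(90,170.5,13)]):
    a=np.deg2rad(ph); th=np.deg2rad(ph-80.5); s=.005+.015*abs(np.cos(th))+.011*abs(np.sin(th))
    t=H+.11*np.array([np.cos(a),np.sin(a)])+s*np.array([np.sin(a),-np.cos(a)])
    d=r.inv().apply(np.r_[t-prev,0])/.03; print(round(ph),t.round(3),d.round(2)); prev=t
```

```text
[0.73033008 0.04312444 0.13990617]
80 [0.702 0.046] [-0.07 -0.96 -0.  ]
90 [0.685 0.051] [ 0.07 -0.56 -0.  ]
97 [0.673 0.053] [-0.01 -0.41 -0.  ]
103 [0.661 0.053] [-0.05 -0.41 -0.  ]
110 [0.648 0.052] [-0.1  -0.41 -0.  ]
117 [0.635 0.05 ] [-0.15 -0.41 -0.  ]
124 [0.623 0.045] [-0.21 -0.39 -0.  ]
130 [0.61 0.04] [-0.26 -0.37 -0.  ]
137 [0.599 0.032] [-0.31 -0.34 -0.  ]
144 [0.588 0.023] [-0.35 -0.3  -0.  ]
150 [0.578 0.013] [-0.39 -0.26 -0.  ]
157 [0.57  0.001] [-0.43 -0.21 -0.  ]
164 [ 0.563 -0.012] [-0.46 -0.15 -0.  ]
170 [ 0.558 -0.025] [-0.48 -0.09 -0.  ]
```

Emit:
jog_arm:
  steps: "-0.07 -0.4 0 0 0 0 1; 0 -0.4 0 0 0 0 1; 0 -0.16 0 0 0 0 1; 0.04 -0.28 0 0 0 0 1; 0.03 -0.28 0 0 0 0 1; 0 -0.21 0 0 0 0 1; 0 -0.2 0 0 0 0 1; -0.02 -0.21 0 0 0 0 1; -0.03 -0.2 0 0 0 0 1; -0.05 -0.21 0 0 0 0 1; -0.05 -0.2 0 0 0 0 1; -0.07 -0.21 0 0 0 0 1; -0.08 -0.2 0 0 0 0 1; -0.1 -0.2 0 0 0 0 1; -0.11 -0.19 0 0 0 0 1; -0.13 -0.19 0 0 0 0 1; -0.13 -0.18 0 0 0 0 1; 0 0 0 0 0 0 1; 0 0 0 0 0 0 1"

```text
t: 16.77
ee_pos: [0.6091, 0.0391, 0.138]
orientation: [0.763, 0.646, -0.0, 0.0]
force: [-0.1, -0.6, 0.2]
grip_width: -0.0
grip_force: 0.0
```

```bash
cat > door.py <<'E'
from h import *
from workcell import manip, optics
o=manip.get_obs(); print(o["t"],o["ee_pos"],o["force"])
for n in ("scene","top"):
    c=optics.camera(n); P=cloud(c); h=cv2.cvtColor(c["frame"],cv2.COLOR_BGR2HSV)
    m=((h[...,0]>165)|(h[...,0]<5))&(h[...,1]>70)&(P[...,0]>.45)&(P[...,0]<.8)&(P[...,1]>-.08)&(P[...,1]<.2)&(P[...,2]>.03)&(P[...,2]<.175)
    q=P[m]; t=q[q[:,2]>.15]; print(n,len(q),len(t),q.min(0).round(3),q.max(0).round(3))
    if len(t)>6:
        l=cv2.fitLine(t[:,:2].astype(np.float32),cv2.DIST_HUBER,0,.001,.001).ravel(); print("angle",np.rad2deg(np.arctan2(l[1],l[0])),l[2:],t[:,2].max())
E
python3 door.py
```

```text
16.7667 [0.6091483  0.03913048 0.13803175] [-0.11325602 -0.63934519  0.17613363]
scene 498 57 [ 0.567 -0.045  0.03 ] [0.659 0.064 0.164]
angle -51.587555 [0.6091651 0.0105005] 0.163809789637395
top 51 25 [ 0.637 -0.051  0.046] [ 0.66  -0.024  0.166]
angle -58.01993 [ 0.64405453 -0.03475162] 0.16596820497533948
```

Emit:
jog_arm:
  steps: "-0.15 -0.17 0 0 0 0 1; -0.16 -0.17 0 0 0 0 1; -0.17 -0.15 0 0 0 0 1; -0.18 -0.15 0 0 0 0 1; -0.19 -0.13 0 0 0 0 1; -0.2 -0.13 0 0 0 0 1; -0.21 -0.11 0 0 0 0 1; -0.22 -0.1 0 0 0 0 1; -0.23 -0.08 0 0 0 0 1; -0.2 -0.06 0 0 0 0 1; -0.16 -0.03 0 0 0 0 1; -0.12 -0.02 0 0 0 0 1; -0.1 -0.02 0 0 0 0 1; 0 0 0 0 0 0 1; 0 0 0 0 0 0 1; 0 0 0 0 0 0 1"

```text
t: 18.2
ee_pos: [0.5592, -0.0213, 0.138]
orientation: [0.763, 0.646, 0.0, -0.0]
force: [0.8, -0.1, 0.4]
grip_width: 0.0
grip_force: 0.0
```

```bash
python3 door.py
```

```text
18.2 [ 0.55915492 -0.02129109  0.13800506] [ 0.79625226 -0.09108494  0.37095248]
scene 474 73 [ 0.516 -0.058  0.03 ] [ 0.651 -0.02   0.163]
angle -13.177755 [ 0.6092023  -0.04412873] 0.16326385585463943
top 9 6 [ 0.642 -0.061  0.1  ] [ 0.653 -0.055  0.167]
```

Emit:
jog_arm:
  steps: "-0.05 0 0 0 0 0 1; -0.05 0 0 0 0 0 1; -0.05 0 0 0 0 0 1; -0.05 0 0 0 0 0 1; 0 0 0 0 0 0 1; 0 0 0 0 0 0 1; 0 0 0 0 0 0 1"

```text
t: 18.88
ee_pos: [0.5582, -0.0264, 0.138]
orientation: [0.763, 0.646, 0.001, -0.0]
force: [0.5, 4.4, 0.4]
grip_width: -0.0001
grip_force: 2.2
```

Emit:
jog_arm:
  steps: "-0.04 0 0 0 0 0 1; 0 0 0 0 0 0 1; 0 0 0 0 0 0 1; 0 0 0 0 0 0 1; 0 0 0 0 0 0 1; 0.06 0 0 0 0 0 1; 0.06 0 0 0 0 0 1; 0.1 0 0 0 0 0 1; 0.3 0 0 0 0 0 1; 0.6 0 0 0 0 0 1; 0.8 0 0 0 0 0 1; 0.8 0 0 0 0 0 1; 0.3 0 -0.4 0 0 0 1; 0 0 -0.8 0 0 0 1; 0 0 -0.9 0 0 0 1; 0 0 -0.9 0 0 0 1; 0 0 -0.5 0 0 0 1; 0 0 0 0 0 0 1; 0 0 0 0 0 0 1; 0 0 0 0 0 0 1"

```text
t: 20.55
ee_pos: [0.5721, 0.0602, 0.2421]
orientation: [0.763, 0.646, -0.001, -0.0]
force: [-0.3, -0.1, -0.2]
grip_width: -0.0001
grip_force: 0.0
```

```bash
python3 door.py; python3 wshot.py w7|head -1
python3 - <<'E'
from h import *
c=np.load("w7.npz"); h=cv2.cvtColor(c["frame"],cv2.COLOR_BGR2HSV)
m=(((h[...,0]>165)|(h[...,0]<5))&(h[...,1]>70)).astype(np.uint8)
m=cv2.morphologyEx(m,cv2.MORPH_OPEN,np.ones((3,3))); v,u=np.nonzero(m)
q=np.array([fatz(c,a,b,.162)[:2] for a,b in zip(u,v)],np.float32); k=(q[:,0]>.45)&(q[:,0]<.72)&(abs(q[:,1])<.1)
print(k.sum(),cv2.minAreaRect(q[k]) if k.sum()>5 else "")
E
```

```text
20.55 [0.57214033 0.06017521 0.24211149] [-0.33989793 -0.12484444 -0.20860812]
scene 493 104 [ 0.514 -0.058  0.03 ] [ 0.652 -0.023  0.165]
angle -10.844946 [ 0.6058736  -0.04542242] 0.1649878375992221
top 106 86 [ 0.53  -0.061  0.032] [ 0.653 -0.033  0.168]
angle -10.564852 [ 0.5920671  -0.04755368] 0.16753729597767442
20.65 [0.572  0.0602 0.2417] [ 7.632e-01  6.461e-01 -1.300e-03 -5.000e-04] [[297.31863964   0.         255.90767906]
1496 ((0.5884186625480652, -0.010306388139724731), (0.0708317905664444, 0.11729651689529419), 77.23927307128906)
```

```bash
python3 -c "
from workcell import manip
print(manip.close_job())"
```

```text
the job is handed in; nothing more can be done
None
```

The pink door is back on both hinge pins, pushed shut against the buffer (about 1° off parallel in the last camera check) and released, and the job is handed in at about 21 s; I didn't re-measure the bottle, crock, mill or caddy, but the arm stayed clear of them, and no verdict came back.

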